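# Load cover plates into the spring magazine of a marking station

## Task

Load the two loose cover plates that match the one already in the spring-lift magazine, one at a time: lay the plate flat between the corner posts and press it down against the spring until both end catches snap shut over it, then add the second one on top in the same way. In the end all three lie flat in the pile under the closed catches; leave the larger plate with the round opening and the other things where they are.

Things in the scene. Friction and masses are not known exactly. Their poses are not given: they have to be found in the camera images.
- magazine: Fixed aluminium spring-lift magazine for the plates, foot 150 x 100 x 10 mm. Origin: centre of the foot's underside, on the worktop; z up. x runs along the length of the plates in it, y across; turned by half a turn it loads the same. Four L-shaped steel corner posts, 97 mm high, guide a plate with 1.5 mm clearance per side; their inner faces flare out 3 mm over the top 9 mm.
- mouth (a point): On the magazine's axis, 70 mm above its origin: level of the catch noses' undersides. The spring holds the top face of the topmost loaded plate at this level. Both long sides (y) are open for fingers over the middle 50 mm, with nothing beside them above the foot. At both ends (x = +-44 to 65 mm) stand catch housings 27 mm wide, 87 mm high, with pull knobs outside, out to +-77 mm.
- platform (a joint): Slide of the spring-loaded lift platform (79 x 49 mm) under the pile, growing downwards: 0 m with one plate under the catches (the start), 0.010 with two, 0.020 with three; stop at 0.032. Spring force upwards 9 N at 0, 2.5 N more per 10 mm. A pressed pile springs back up against the catch noses when let go.
- catch_a (a joint): Spring catch at the magazine's +x end, a bolt sliding outwards: 0 m = shut, its nose (20 mm wide) 4 mm over the end of a plate; up to 0.008 = pushed back. A plate pressed down at its middle with about 10 N pushes both catches back; once its top face is 1 to 4 mm below the mouth level they snap back to 0 over it.
- catch_b (a joint): The same catch at the magazine's -x end; 0 m = shut, up to 0.008 = pushed back.
- catch_a_nose (a point): Inner lower edge of catch_a's nose (it moves with it), 36 mm from the magazine's axis when shut. Underside flat, tip upright for 3 mm, then sloping up and outwards to 11 mm above the underside. A plate laid between the posts first rests on both slopes, its underside about 8 mm above the mouth level, clear of the pile.
- catch_b_nose (a point): The same edge of catch_b's nose, at the magazine's -x end.
- plate_in: Dark grey anodised aluminium cover plate already in the magazine, flat on the platform under the two catches, 80 x 50 x 10 mm (x, y, z), 108 g nominal, a 5.5 mm screw hole near each corner. Origin: centre of the underside; x along the 80 mm length, z up through the thickness.
- plate_a: Loose dark grey aluminium cover plate to be loaded, lying flat on the worktop, 80 x 50 x 10 mm (x, y, z), 108 g nominal, a 5.5 mm screw hole near each corner. Origin: centre of the underside; x along the 80 mm length, z up through the thickness.
- plate_b: Second loose dark grey cover plate to be loaded, equal to the first, lying flat on the worktop, 80 x 50 x 10 mm (x, y, z), 108 g nominal, a 5.5 mm screw hole near each corner. Origin: centre of the underside; x along the 80 mm length, z up through the thickness.
- large_plate: Larger dark grey aluminium plate of another job, 110 x 60 x 10 mm, with a round opening of 30 mm in its middle, lying flat on the worktop; does not fit the magazine and must stay where it is. Origin: centre of the underside, x along the 110 mm.
- focus_stick: Yellow stepped focus gauge, 18 x 110 x 22 mm, lying on the worktop in front of the magazine; must stay. Origin: centre of the underside, y along its length.
- v_block: Ground steel V-block, 28 x 36 x 30 mm, behind and to the left of the magazine; must stay. Origin: centre of the underside.
- marker: Black-capped marker pen with a white barrel, 16 x 128 x 14 mm, lying on the worktop at the front left; must stay. Origin: centre of the underside, y along its length.

How it is judged:
By the outcome, as a careful person would: the job done as asked, in the order asked, and still so for the second after the job is handed in, with the robot touching nothing.
It also fails if it takes over 61 s, if anything falls off the work surface, if the arm or the gripper's body presses on something with over 40 N, if the wrist force passes 120 N, or if a joint passes its speed limit or range.

## Robot

A 6-joint arm with a two-finger parallel gripper is mounted at the origin on a cart in front of the work surface, level with it; the furniture and walls round the work are solid. World frame = base frame: x ahead of the robot, y to its left, z up, the work surface at z = 0. Lengths are in m, angles in rad, forces in N, time in s.
With the tool pointing down it reaches from about 0.275 to 0.825 m from the base axis. Payload 4.9 kg.
Tool frame: the origin (TCP) lies between the finger pads; the fingertips stand 17 mm ahead of it and the grasp point (between the pads) lies 2 mm behind it; z points along the fingers, y is the line along which they close (so a half turn about z gives the same grasp; the last joint's range is limited). The gripper opens to 85 mm and grips with 20 to 120 N. Pads are 22 mm wide; open, the fingers measure 114 mm over their backs; the gripper's body (76 mm by 85 mm) begins 54 mm behind the grasp point. The pads swing forward as they close: fully open they stand 13 mm farther back than shut.
Start: joints at [-1.458, 0.326, -0.193, 1.052, 0, 1.437], TCP at [0.134, -0.533, 0.211] pointing down, gripper open.
Joint ranges: [-2.65, 2.65], [-0.97, 1.79], [-1.3, 1.35], [-1.93, 2.1], [-1.47, 1.37], [-3.14, 3.14]. Speed limits (rad/s): [2.57, 2.57, 3.14, 3.14, 3.14, 3.14].

## Interface

Orientations are given as [roll, pitch, yaw] about the fixed x, y, z axes, in that order (R = Rz(yaw) Ry(pitch) Rx(roll)).
In Python, from cell import arm gives the robot as it stands.
- The arm moves only by the tool drive_effector, called as name(argument=value, ...) on one line, values as JSON. Schema: {"type":"object","properties":{"motion":{"type":"object","properties":{"segments":{"type":"array","items":{"type":"array","items":{"type":"number"},"minItems":5,"maxItems":5},"minItems":1,"maxItems":20}},"additionalProperties":false,"required":["segments"]},"grip_force":{"type":"number"},"only":{"type":"string"},"quiet":{"type":"boolean"},"lines":{"type":"string"}},"required":["motion"],"additionalProperties":false}. motion is an object whose key "segments" holds a list of rows, 1 to 20 of them, each of 5 numbers: dx, dy, dz in shares of the most that a row can go, 1 being 62.5 mm, then a turn about the tool's z in fractions of the full range, 1 being pi rad, then the finger opening in m; each row shifts and turns the commanded pose from where the row before left it, along the tool's axes as they then stand; what a row does not reach is not made up. A row lasts 1/8 s, in which the tool goes at most 0.0625 m and 0.188 rad, less where a joint would pass 70% of its speed; a pose out of reach is approached as far as the arm can. The fingers move at their own pace and stop on an object; grip_force is the grip in N (left out, the last holds). Time passes only in rows, so rows that do not move let the fingers close. The tool returns the time, the measured TCP pose, the force, the opening and the grip force at its end. only (a regular expression) keeps the lines of the reply that match it, lines (a string "A,B") keeps lines A to B, and quiet returns only ok. Input that does not fit is refused with a message, and nothing moves.
- arm.state(): the state, without advancing time (a new reading comes with each control period).
- arm.read_camera(name): name is "side" or "top" or "wrist"; returns a dict with "frame" (400x640x3 uint8, red, green, blue), "K" (3x3 intrinsics, pixels), "rvec" (rotation vector, rad) and "tvec" (3), from world to camera coordinates, as OpenCV has them. Camera axes: x right, y down, z forward; pixel columns grow to the right and rows downward; lengths in m; the calibration is good to about 2 mm. A picture is of the moment at which its call begins. There is no depth.
- arm.close_job(): hands the job in; it is judged then, once.
The state is a dict: "time": time; "joint_positions": joint angles; "qvel": joint speeds; "effort": joint torques, N m; "position": TCP position; "tool_rot": TCP orientation; "contact_force": force on the tool from outside, world axes, zero at the start; "moment": the same for the moment, N m; "gripper_width": finger opening in m; "finger_force": force on a finger pad.
Only numpy, scipy, OpenCV 4.12 (cv2) and the standard library are available. Lean on these libraries where they do the work, as an engineer would, in place of code of your own. Each camera call takes 0.05 s, during which the arm holds its last target. There are 200 camera calls.

## Working session

There is one attempt and no reset: what is moved stays moved. The work goes in short steps, Python scripts to look and compute and a tool call to move; the robot and the scene stay as the last step left them, time stands still between calls to the robot, and variables do not carry over. Pictures are saved under pics/ and viewed, at most 10 in all, crops included, and the job is handed in when it is done.

```bash
ls; mkdir -p pics
```

Run:
```python
from cell import arm
import cv2,numpy as np
for n in("top","side"):
    d=arm.read_camera(n); cv2.imwrite(f"pics/{n}0.png",d["frame"][:,:,::-1]); np.savez(f"pics/{n}0.npz",**d)
    R=cv2.Rodrigues(d["rvec"])[0]; print(n,d["K"][0],d["K"][1],-R.T@d["tvec"],R[2])
s=arm.state();print(s["time"],s["position"],s["tool_rot"],s["gripper_width"])
```

```text
cell.py
pics
top [448.34128751   0.         321.23796757] [  0.         448.34128751 206.41904123] [ 0.34504727 -0.04147838  1.1402724 ] [ 0.21204202 -0.00374092 -0.97725339]
side [390.8169233    0.         319.84178535] [  0.         390.8169233  204.35262798] [0.21420952 0.69081247 0.56296488] [ 0.37940239 -0.77402731 -0.50688811]
0.1 [ 0.13433768 -0.53279495  0.21011074] [-3.14010273e+00 -2.19521296e-04  2.46820575e-01] 0.0854217710936287
```

View pics/top0.png

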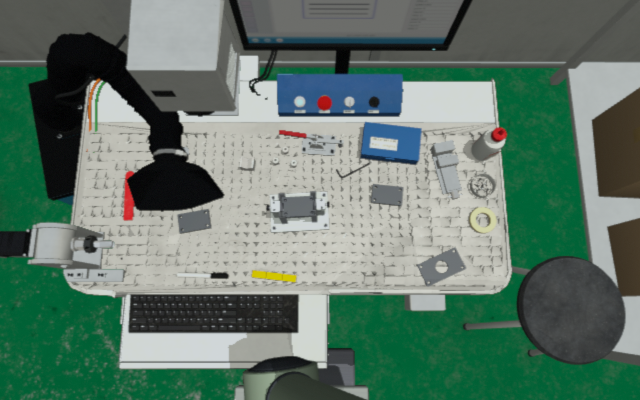

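View pics/side0.png

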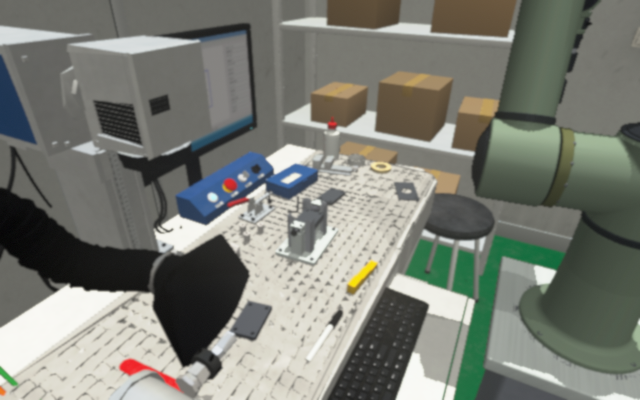

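The top view shows the loose plates at about (194,221) and (386,195), the magazine at (298,208), and the large plate with its hole at (441,267). A black hood hangs beside the left plate. The side view shows the left plate at (250,320), with the hood close behind it, and the magazine at (308,230).

Create h.py:
```python
import cv2,numpy as np
from cell import arm
def shot(n,f):
    d=arm.read_camera(n); cv2.imwrite(f"pics/{f}.png",d["frame"][:,:,::-1]); np.savez(f"pics/{f}.npz",**d); return d
def load(f): return dict(np.load(f"pics/{f}.npz"))
def ray(d,p):
    R=cv2.Rodrigues(d["rvec"])[0]; v=R.T@np.linalg.solve(d["K"],[p[0],p[1],1.]); return -R.T@d["tvec"].ravel(),v
def onz(d,p,z):
    c,v=ray(d,p); return c+v*(z-c[2])/v[2]
def tri(obs):
    A=np.zeros((3,3));b=np.zeros(3)
    for d,p in obs:
        c,v=ray(d,p);v=v/np.linalg.norm(v);M=np.eye(3)-np.outer(v,v);A+=M;b+=M@c
    x=np.linalg.solve(A,b); return x,[np.linalg.norm(np.cross(x-ray(d,p)[0],ray(d,p)[1]/np.linalg.norm(ray(d,p)[1]))) for d,p in obs]
def proj(d,X): return cv2.projectPoints(np.array([X],float),d["rvec"],d["tvec"],d["K"],None)[0].ravel()
def blobs(d,roi=None,lo=50,hi=125,amin=200,sat=40):
    f=d["frame"].astype(int); m=((f.max(2)<hi)&(f.min(2)>lo)&(f.max(2)-f.min(2)<sat)).astype(np.uint8)
    if roi: k=np.zeros_like(m);k[roi[1]:roi[3],roi[0]:roi[2]]=1;m*=k
    m=cv2.morphologyEx(m,cv2.MORPH_OPEN,np.ones((3,3)))
    out=[]
    for c in cv2.findContours(m,cv2.RETR_EXTERNAL,cv2.CHAIN_APPROX_NONE)[0]:
        if cv2.contourArea(c)>amin: out.append((cv2.contourArea(c),cv2.minAreaRect(c),c))
    return out
```

Run:
```python
from h import *
t=load("top0");s=load("side0")
for r in((170,200,220,240),(360,178,415,212),(410,240,475,290)):
    for a,q,c in blobs(t,r):
        b=cv2.boxPoints(q); w=np.array([onz(t,p,.01) for p in b]); print(a,q[0],onz(t,q[0],.01).round(4),[round(float(np.linalg.norm(w[i]-w[i-1])),4) for i in range(4)],w[:,:2].round(3).tolist(),"side",proj(s,onz(t,q[0],.01)).round(1))
print(onz(t,(298,208),.07),t["frame"][221,194],t["frame"][195,386])
for n,p in(("hood",(185,190)),):print(onz(t,p,.15),onz(t,p,.3))
print("hood",onz(t,(223,188),.1),onz(t,(223,188),.2),[proj(s,onz(t,(223,188),z)) for z in(.05,.1,.15,.2,.25,.3)],[proj(s,onz(t,(135,208),z)) for z in(.05,.1,.15,.2,.25,.3)])
f=cv2.resize(t["frame"][150:290,160:480,::-1],None,fx=2.5,fy=2.5,interpolation=cv2.INTER_CUBIC);cv2.imwrite("pics/topc.png",f)
```

```text
523.5 (193.65774536132812, 221.06040954589844) [0.5515 0.2806 0.01  ] [0.0505, 0.0813, 0.0506, 0.0806] [[0.569, 0.326], [0.584, 0.246], [0.534, 0.235], [0.52, 0.314]] side [251.9 318.8]
530.0 (385.91583251953125, 194.84158325195312) [ 0.6213 -0.2137  0.01  ] [0.0811, 0.051, 0.0818, 0.0509] [[0.6, -0.17], [0.651, -0.176], [0.642, -0.258], [0.592, -0.251]] side [331.2 195.7]
837.5 (440.5684814453125, 266.0976867675781) [ 0.4374 -0.3454  0.01  ] [0.058, 0.1066, 0.0585, 0.1055] [[0.442, -0.286], [0.487, -0.382], [0.433, -0.405], [0.389, -0.309]] side [405.7 190.9]
[0.57325036 0.01113252 0.07      ] [ 98 104 105] [104 110 112]
[0.59773943 0.26475457 0.15      ] [0.55946327 0.2183684  0.3       ]
hood [0.61556774 0.18969462 0.1       ] [0.58956297 0.16747227 0.2       ] [array([241.98733595, 265.12284319]), array([248.57763822, 244.1510514 ]), array([255.5473054 , 221.97203698]), array([262.93006495, 198.47847176]), array([270.76376447, 173.54991633]), array([279.09102071, 147.05075485])] [array([185.68686401, 353.47602466]), array([195.64499294, 324.04690257]), array([206.05076424, 293.29486909]), array([216.93505587, 261.12867102]), array([228.33165255, 227.4484649 ]), array([240.27759598, 192.1447818 ])]
```

View pics/topc.png

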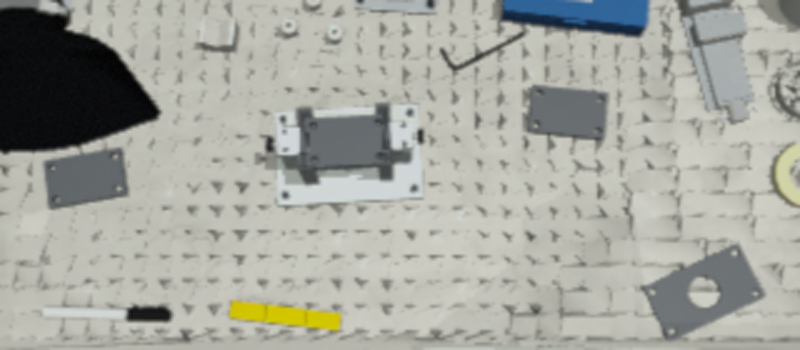

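The crop shows the magazine with plate_in, its length along world y, and catches on the left and right. The plate near the hood is at crop (86,178), close to the hood's edge, so I'll measure how high the hood hangs.

Run:
```python
from h import *
s=load("side0");t=load("top0")
a=cv2.resize(s["frame"][190:400,120:340,::-1],None,fx=2.6,fy=2.6,interpolation=cv2.INTER_CUBIC)
cv2.imwrite("pics/sidec.png",a)
def hood(d,roi):
    m=(d["frame"].max(2)<28).astype(np.uint8);k=np.zeros_like(m);k[roi[1]:roi[3],roi[0]:roi[2]]=1
    c=max(cv2.findContours(m*k,cv2.RETR_EXTERNAL,cv2.CHAIN_APPROX_NONE)[0],key=cv2.contourArea)
    return cv2.approxPolyDP(c,3,True).reshape(-1,2)
T=hood(t,(110,140,235,225));S=hood(s,(120,190,260,400));print(T.tolist(),S.tolist())
for p in T:
    print(p,[(z,proj(s,onz(t,p,z)).round().tolist(),onz(t,p,z)[:2].round(3).tolist()) for z in(.05,.1,.15,.2,.25)])
```

```text
[[128, 179], [140, 209], [190, 207], [222, 195], [204, 170], [173, 154], [154, 156], [154, 163]] [[160, 270], [155, 279], [155, 308], [186, 364], [215, 335], [227, 318], [223, 314], [227, 314], [221, 312], [221, 303], [215, 303], [216, 297], [207, 290], [195, 288], [195, 283], [189, 285], [188, 279], [174, 280], [176, 269], [166, 276]]
[128 179] [(0.05, [139.0, 347.0], [0.652, 0.441]), (0.1, [150.0, 318.0], [0.638, 0.419]), (0.15, [161.0, 288.0], [0.623, 0.397]), (0.2, [173.0, 256.0], [0.609, 0.374]), (0.25, [186.0, 223.0], [0.595, 0.352])]
[140 209] [(0.05, [193.0, 348.0], [0.574, 0.404]), (0.1, [202.0, 319.0], [0.564, 0.384]), (0.15, [212.0, 289.0], [0.553, 0.363]), (0.2, [223.0, 257.0], [0.543, 0.343]), (0.25, [234.0, 224.0], [0.532, 0.322])]
[190 207] [(0.05, [238.0, 298.0], [0.58, 0.28]), (0.1, [245.0, 274.0], [0.569, 0.266]), (0.15, [253.0, 249.0], [0.558, 0.251]), (0.2, [261.0, 222.0], [0.547, 0.236]), (0.25, [270.0, 194.0], [0.537, 0.221])]
[222 195] [(0.05, [249.0, 268.0], [0.61, 0.202]), (0.1, [255.0, 247.0], [0.598, 0.191]), (0.15, [262.0, 225.0], [0.586, 0.18]), (0.2, [27
[... 199 characters left out ...]
(0.2, [231.0, 204.0], [0.63, 0.211]), (0.25, [240.0, 178.0], [0.615, 0.197])]
[173 154] [(0.05, [160.0, 291.0], [0.718, 0.332]), (0.1, [169.0, 267.0], [0.701, 0.315]), (0.15, [179.0, 243.0], [0.684, 0.298]), (0.2, [188.0, 217.0], [0.667, 0.281]), (0.25, [199.0, 189.0], [0.649, 0.264])]
[154 156] [(0.05, [142.0, 309.0], [0.712, 0.38]), (0.1, [152.0, 284.0], [0.696, 0.361]), (0.15, [162.0, 257.0], [0.679, 0.342]), (0.2, [173.0, 229.0], [0.662, 0.322]), (0.25, [184.0, 200.0], [0.645, 0.303])]
[154 163] [(0.05, [150.0, 312.0], [0.694, 0.379]), (0.1, [160.0, 286.0], [0.678, 0.36]), (0.15, [170.0, 260.0], [0.662, 0.34]), (0.2, [181.0, 232.0], [0.646, 0.321]), (0.25, [192.0, 202.0], [0.63, 0.302])]
```

View pics/sidec.png

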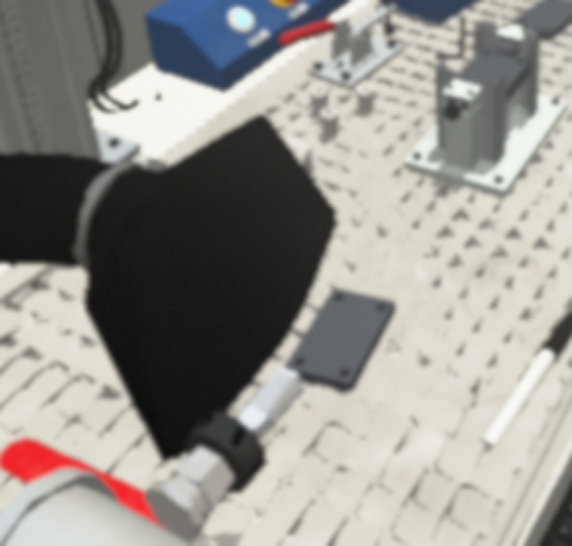

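Plate_b's centre is about (0.621, -0.214) with its long axis near 84°. The hood's lower lip is at z≈0.05, directly over plate_a's far edge, so I'll drag plate_a clear before gripping it. I'll start with plate_b.

Units first: shifts go in shares of 62.5 mm and turns go in shares of pi rad. So 0.0458 m is 0.7328, -0.0159 m is -0.2544, -0.175 rad / 3.1416 = -0.0557.

drive_effector(motion={"segments": [[0.7328,-0.2544,0,0,0.085],[0.7328,-0.2544,0,0,0.085],[0.7328,-0.2544,0,0,0.085],[0.7328,-0.2544,0,0,0.085],[0.7328,-0.2544,0,0,0.085],[0.7328,-0.2544,0,0,0.085],[0.7328,-0.2544,0,0,0.085],[0.7328,-0.2544,0,0,0.085],[0.7328,-0.2544,0,0,0.085],[0.7328,-0.2544,0,0,0.085],[0.7328,-0.2544,0,0,0.085],[0.7328,-0.2544,0,0,0.085],[0,0,0,-0.0557,0.07],[0,0,0,-0.0557,0.07],[0,0,0,-0.0557,0.07],[0,0,0,-0.0557,0.07],[0,0,0,-0.0557,0.07],[0,0,0,-0.0557,0.07],[0,0,0,-0.056,0.07],[0,0,0,0,0.07]]})

```text
time: 2.6
position: [0.6204, -0.2139, 0.2102]
tool_rot: [-3.141, -0.0, 1.471]
contact_force: [-0.3, -0.6, 0.3]
gripper_width: 0.0699
finger_force: 0.0
```

Run:
```python
from h import *
print(arm.state()["position"],arm.state()["tool_rot"])
d=shot("wrist","w1");R=cv2.Rodrigues(d["rvec"])[0];print(-R.T@d["tvec"],R[2])
for a,q,c in blobs(d,amin=2000):print(a,q,onz(d,q[0],.01))
```

```text
[ 0.62043864 -0.21390678  0.21023258] [-3.14063976e+00 -3.75639124e-04  1.47073286e+00]
[ 0.62980801 -0.13053093  0.37341343] [-0.0336173  -0.32426082 -0.94537019]
2155.5 ((167.24392700195312, 264.8049011230469), (82.7720947265625, 47.7891731262207), 51.34019470214844) [ 0.42494282 -0.32683289  0.01      ]
3345.5 ((315.0, 159.0), (76.0, 62.0), 90.0) [ 0.61606582 -0.21465728  0.01      ]
10812.5 ((306.5, 53.0), (106.0, 155.0), 90.0) [ 0.61878244 -0.10806108  0.01      ]
```

View pics/w1.png

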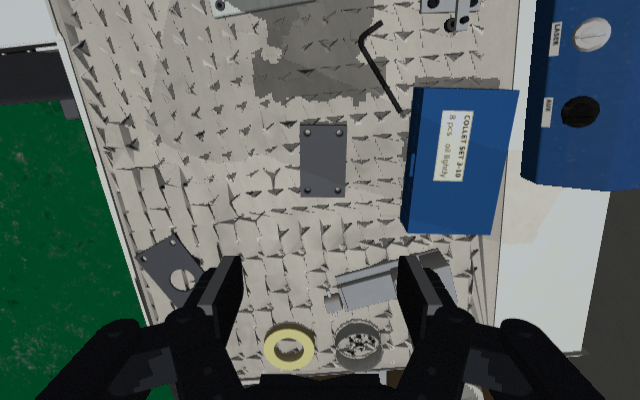

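The wrist view shows plate_b at about (323,160), upright and clear. The blue box's edge is about 55 px to its right. Next I'll refine the plate pose and check its height across the two views.

Add to h.py:
```python
def plate(d,roi,z,tol=14,ref=None):
    f=d["frame"].astype(int); r=np.array(ref) if ref is not None else np.median(f[(roi[1]+roi[3])//2-6:(roi[1]+roi[3])//2+6,(roi[0]+roi[2])//2-6:(roi[0]+roi[2])//2+6].reshape(-1,3),axis=0)
    m=(abs(f-r).max(2)<tol).astype(np.uint8);k=np.zeros_like(m);k[roi[1]:roi[3],roi[0]:roi[2]]=1;m=cv2.morphologyEx(m*k,cv2.MORPH_OPEN,np.ones((5,5)))
    c=max(cv2.findContours(m,cv2.RETR_EXTERNAL,cv2.CHAIN_APPROX_NONE)[0],key=cv2.contourArea)
    w=np.array([onz(d,p[0],z)[:2] for p in c])
    q=cv2.minAreaRect((w*1e4).astype(np.float32)); b=cv2.boxPoints(q)/1e4; e=b[1]-b[0];g=b[2]-b[1]
    L=e if np.linalg.norm(e)>np.linalg.norm(g) else g
    return np.array(q[0])/1e4,np.sort(np.array(q[1]))/10,np.degrees(np.arctan2(L[1],L[0]))%180,r,proj(d,[*np.array(q[0])/1e4,z])
```

Run:
```python
from h import *
w=load("w1");t=load("top0")
for z in(0,.01,.02):
    print(z,plate(w,(295,115,352,203),z),plate(t,(360,178,415,212),z)[:3])
print(tri([(w,plate(w,(295,115,352,203),.01)[4]),(t,plate(t,(360,178,415,212),.01)[4])]))
# box left edge
print(onz(w,(405,230),0),onz(w,(405,230),.04))
```

```text
0 (array([ 0.62372749, -0.22139956]), array([50.61812134, 80.2810791 ]), np.float32(83.62841), array([75., 77., 81.]), array([322.57507617, 162.16439292])) (array([ 0.62578174, -0.21668853]), array([48.26138611, 76.18500366]), np.float32(87.8642))
0.01 (array([ 0.62389033, -0.21896611]), array([49.26260071, 78.13116455]), np.float32(83.62842), array([75., 77., 81.]), array([322.57508245, 162.1644029 ])) (array([ 0.62331973, -0.21515198]), array([47.83811035, 75.51686401]), np.float32(87.86421))
0.02 (array([ 0.62405322, -0.21653267]), array([47.90701904, 75.98122559]), np.float32(83.62846), array([75., 77., 81.]), array([322.57513509, 162.16440898])) (array([ 0.62085771, -0.21361541]), array([47.41488342, 74.84874268]), np.float32(87.86423))
(array([ 0.62335599, -0.21651875,  0.01263011]), [np.float64(0.0018506062026311606), np.float64(0.00185060620263115)])
[ 0.71370942 -0.31383565  0.        ] [ 0.70472191 -0.29420007  0.04      ]
```

In the tool's units: 0.05 m is 0.8, 0.0037 m is 0.0592, 0.011 rad / 3.1416 = 0.0035.

drive_effector(motion={"segments": [[-0.0448,0.0592,0.8,0.0035,0.066],[0,0,0.8,0,0.066],[0,0,0.64,0,0.066],[0,0,0.48,0,0.066],[0,0,0.192,0,0.066],[0,0,0.16,0,0.066],[0,0,0,0,0.066],[0,0,0,0,0.066]]}, grip_force=60)

```text
time: 3.65
position: [0.625, -0.2176, 0.02]
tool_rot: [3.14, 0.001, 1.461]
contact_force: [0.2, -0.1, -0.3]
gripper_width: 0.0661
finger_force: 0.0
```

Run:
```python
from h import *
d=shot("wrist","w2")
cv2.imwrite("pics/w2c.png",d["frame"][100:400,150:550,::-1].repeat(2,0).repeat(2,1)[:600])
```

```text
(no output)
```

View pics/w2c.png

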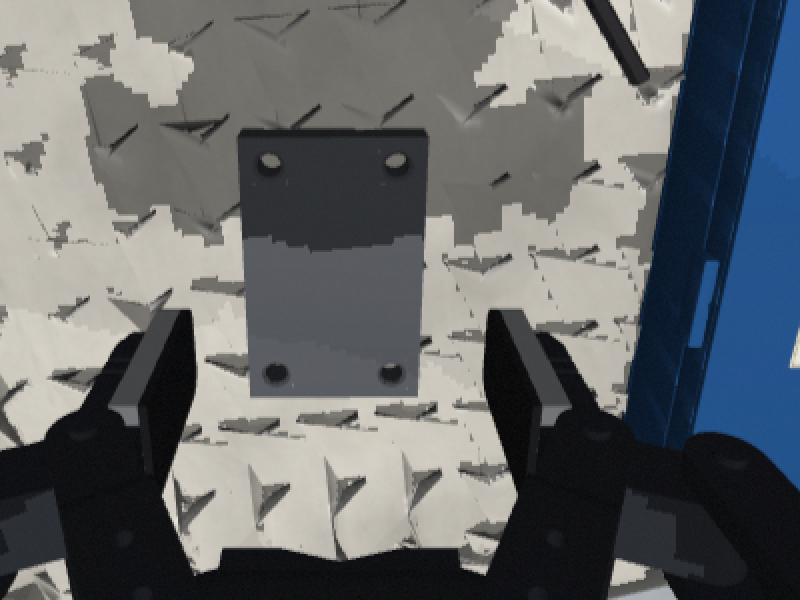

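Run:
```python
from h import *
d=load("w2"); p=arm.state()["position"]
for z in(0,.005,.01,.02,.03):
  print(z,[(((proj(d,[p[0]+sx,p[1]+sy,z]))-[150,100])*2).round().tolist() for sx in(-.033,.033) for sy in(.011,-.011)])
# hole centres measured in crop (269,160),(397,160),(276,372),(390,372)
for h in((269,158),(397,158),(276,370),(390,370)): print(onz(d,(h[0]/2+150,h[1]/2+100),.01).round(4))
```

```text
0 [[218.0, 232.0], [230.0, 300.0], [447.0, 209.0], [451.0, 278.0]]
0.005 [[215.0, 239.0], [228.0, 308.0], [449.0, 215.0], [453.0, 286.0]]
0.01 [[212.0, 246.0], [225.0, 316.0], [452.0, 222.0], [456.0, 294.0]]
0.02 [[206.0, 262.0], [219.0, 335.0], [458.0, 236.0], [462.0, 311.0]]
0.03 [[198.0, 279.0], [213.0, 355.0], [465.0, 252.0], [469.0, 331.0]]
[ 0.6111 -0.1833  0.01  ]
[ 0.6446 -0.187   0.01  ]
[ 0.604  -0.2479  0.01  ]
[ 0.6373 -0.2516  0.01  ]
```

drive_effector(motion={"segments": [[0,0,0,0,0.044],[0,0,0,0,0.044],[0,0,0,0,0.044],[0,0,0,0,0.044]]}, grip_force=60)

```text
time: 4.2
position: [0.6241, -0.2172, 0.0188]
tool_rot: [-3.142, -0.0, 1.462]
contact_force: [-0.8, -0.7, 0.2]
gripper_width: 0.044
finger_force: 0.0
```

Run:
```python
from h import *
d=shot("wrist","w3")
cv2.imwrite("pics/w3c.png",d["frame"][100:400,150:550,::-1].repeat(2,0).repeat(2,1)[:600])
```

```text
(no output)
```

View pics/w3c.png

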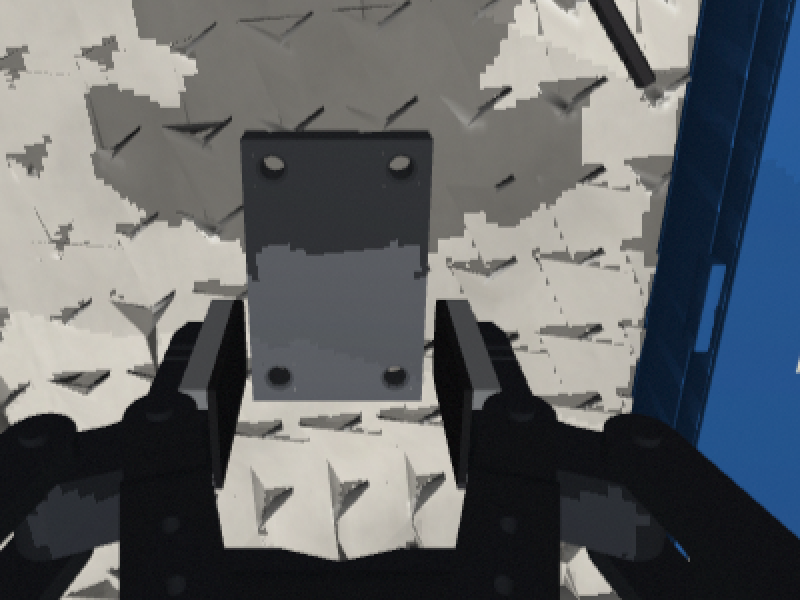

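The fingers closed to 44 mm with no force. In the view the tips are still above the plate: the gap at rows 300–375 looks too wide for the plate's height. I'll work out the tip height by projection.

Run:
```python
from h import *
d=load("w3"); R=cv2.Rodrigues(d["rvec"])[0]; print(-R.T@d["tvec"],d["K"][0,0],arm.state()["position"])
P=lambda x,y:(x/2+150,y/2+100)
a,b=P(250,300),P(429,300)
for z in(0,.01,.02): print(z,np.linalg.norm(onz(d,a,z)-onz(d,b,z)))
for n,(a,b) in dict(tip_far=((243,300),(437,300)),tip_near=((245,372),(433,372)),root=((210,390),(468,390))).items():
  zs=np.linspace(-.02,.1,121); g=[np.linalg.norm(onz(d,P(*a),z)-onz(d,P(*b),z)) for z in zs]; z=zs[np.argmin(abs(np.array(g)-.044))]; print(n,z,(onz(d,P(*a),z)+onz(d,P(*b),z))/2)
```

```text
[ 0.6340978  -0.1338222   0.18195905] 342.8437474709341 [ 0.62409303 -0.21723887  0.01875051]
0 0.053247588652302134
0.01 0.05032123849506097
0.02 0.047394888337819574
tip_far 0.043 [ 0.6261896  -0.20823224  0.043     ]
tip_near 0.044 [ 0.62397205 -0.22649172  0.044     ]
root 0.083 [ 0.62644766 -0.2038397   0.083     ]
```

In the tool's units: 0.002 m is 0.032.

drive_effector(motion={"segments": [[0,0,0.032,0,0.044],[0,0,0.032,0,0.044],[0,0,0,0,0.044]]})

```text
time: 4.62
position: [0.6239, -0.2171, 0.0144]
tool_rot: [-3.141, -0.0, 1.462]
contact_force: [-0.4, -0.2, -0.6]
gripper_width: 0.0441
finger_force: 0.0
```

drive_effector(motion={"segments": [[0,0,0.032,0,0.044],[0,0,0.032,0,0.044],[0,0,0,0,0.044]]})

```text
time: 5.0
position: [0.6239, -0.2171, 0.0105]
tool_rot: [-3.141, -0.0, 1.462]
contact_force: [-0.5, 0.3, 1.0]
gripper_width: 0.044
finger_force: 0.0
```

In the tool's units: 0.003 m is 0.048.

drive_effector(motion={"segments": [[0,0,0.048,0,0.044],[0,0,0.048,0,0.044],[0,0,0,0,0.044]]})

```text
time: 5.38
position: [0.6238, -0.2171, 0.0043]
tool_rot: [-3.141, -0.0, 1.462]
contact_force: [0.2, -0.2, 0.0]
gripper_width: 0.0438
finger_force: 0.0
```

drive_effector(motion={"segments": [[0,0,0.048,0,0.044],[0,0,0.048,0,0.044],[0,0,0,0,0.044]]})

```text
time: 5.75
position: [0.6238, -0.2171, -0.0016]
tool_rot: [-3.141, -0.0, 1.462]
contact_force: [-0.2, -0.7, 0.8]
gripper_width: 0.0439
finger_force: 0.0
```

drive_effector(motion={"segments": [[0,0,0.032,0,0.044],[0,0,0.032,0,0.044],[0,0,0,0,0.044]]})

```text
time: 6.12
position: [0.6239, -0.2171, -0.0055]
tool_rot: [-3.141, -0.0, 1.462]
contact_force: [-1.2, 0.8, 0.5]
gripper_width: 0.044
finger_force: 0.0
```

Run:
```python
from h import *
d=shot("wrist","w4")
a=d["frame"][100:400,150:550,::-1].repeat(2,0).repeat(2,1)[:600]
s=shot("side","s4");print(proj(s,arm.state()["position"]))
b=cv2.resize(s["frame"][130:280,260:400,::-1],None,fx=4,fy=4,interpolation=cv2.INTER_CUBIC)
cv2.imwrite("pics/m4.png",np.hstack([cv2.resize(a,(400,300)),cv2.resize(b,(380,300))[:, :380]]))
```

```text
[330.70620901 199.47238582]
```

In the tool's units: 0.003 m is 0.048, 0.002 m is 0.032.

drive_effector(motion={"segments": [[0,0,0.048,0,0.044],[0,0,0.032,0,0.044],[0,0,0,0,0.044]]})

```text
time: 6.6
position: [0.6239, -0.2171, -0.0105]
tool_rot: [-3.141, -0.0, 1.462]
contact_force: [-0.3, -1.1, 0.1]
gripper_width: 0.0441
finger_force: 0.0
```

drive_effector(motion={"segments": [[0,0,0.032,0,0.044],[0,0,0,0,0.044]]})

```text
time: 6.85
position: [0.6241, -0.2172, -0.0123]
tool_rot: [-3.142, -0.0, 1.462]
contact_force: [0.2, 0.1, -0.3]
gripper_width: 0.0439
finger_force: 0.0
```

drive_effector(motion={"segments": [[0,0,0.032,0,0.044],[0,0,0,0,0.044]]})

```text
time: 7.1
position: [0.6243, -0.2173, -0.0125]
tool_rot: [3.141, 0.0, 1.462]
contact_force: [-3.7, 1.5, 11.0]
gripper_width: 0.0441
finger_force: 5.2
```

View pics/m4.png

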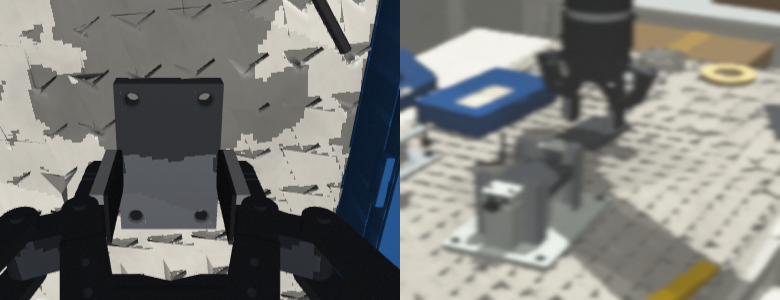

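Contact with the plate top came at measured z = -0.0125, so at this opening the real tips stand about 22 mm behind the reported TCP. I'll go by that measured offset. In the picture, the left half shows the pads beside the plate, and the right half shows the gripper over the plate behind the magazine.

Before using this offset in the magazine, I'll check in the side view how high the gripper body is.

In the tool's units: -0.008 m is -0.128, 0.006 m is 0.096.

drive_effector(motion={"segments": [[0,0,-0.128,0,0.064],[0,0,0,0,0.064],[0,0,0.096,0,0.064],[0,0,0.096,0,0.064],[0,0,0.032,0,0.064],[0,0,0,0,0.064]]})

```text
time: 7.85
position: [0.6238, -0.217, -0.0208]
tool_rot: [-3.141, -0.0, 1.462]
contact_force: [0.1, -0.0, 0.6]
gripper_width: 0.064
finger_force: 0.0
```

Run:
```python
from h import *
s=load("s4")
for z in(0,.01,.02,.05,.07,.08,.09,.1,.12,.15):
  p=proj(s,[.6239,-.2171,z]); print(z,p.round(1),"crop",((p[0]-260)*2.714+400).round(),((p[1]-130)*2).round())
# profile: darkness width per row in side image
f=s["frame"].max(2)
for r in range(134,200,3): 
  c=np.where(f[r,300:375]<45)[0]+300; print(r,c.min() if len(c) else 0,c.max() if len(c) else 0,len(c))
```

```text
0 [330.8 197.9] crop 592.0 136.0
0.01 [330.9 194.9] crop 592.0 130.0
0.02 [331.  191.9] crop 593.0 124.0
0.05 [331.3 182.7] crop 594.0 105.0
0.07 [331.5 176.5] crop 594.0 93.0
0.08 [331.7 173.3] crop 594.0 87.0
0.09 [331.8 170.1] crop 595.0 80.0
0.1 [331.9 166.8] crop 595.0 74.0
0.12 [332.1 160.2] crop 596.0 60.0
0.15 [332.4 150.1] crop 597.0 40.0
134 0 0 0
137 0 0 0
140 0 0 0
143 323 323 1
146 0 0 0
149 0 0 0
152 0 0 0
155 0 0 0
158 0 0 0
161 0 0 0
164 0 0 0
167 0 0 0
170 0 0 0
173 0 0 0
176 0 0 0
179 0 0 0
182 0 0 0
185 0 0 0
188 0 0 0
191 0 0 0
194 0 0 0
197 0 0 0
```

The side view puts the gripper body about 73 mm above the tips, as specified, so there is enough room over the posts. Gripping now.

drive_effector(motion={"segments": [[0,0,0,0,0.03],[0,0,0,0,0.03],[0,0,0,0,0.03],[0,0,0,0,0.03]]}, grip_force=70)

```text
time: 8.35
position: [0.6246, -0.2174, -0.0196]
tool_rot: [3.141, 0.0, 1.462]
contact_force: [-0.1, 0.1, 5.3]
gripper_width: 0.0478
finger_force: 72.6
```

drive_effector(motion={"segments": [[0,0,-0.32,0,0.03],[0,0,-0.64,0,0.03],[0,0,-0.8,0,0.03],[0,0,-0.8,0,0.03],[0,0,-0.64,0,0.03],[0,0,0,0,0.03]]}, grip_force=70)

```text
time: 9.1
position: [0.6264, -0.2183, 0.185]
tool_rot: [3.134, 0.003, 1.462]
contact_force: [-0.0, -0.1, -1.6]
gripper_width: 0.0475
finger_force: 72.4
```

Run:
```python
from h import *
d=shot("wrist","w5"); t=shot("top","t5"); s=shot("side","s5")
# magazine in first top view: plate_in top at z .07, foot
t0=load("top0"); print(t0["frame"][206,300],plate(t0,(270,185,330,230),.07,tol=20)[:3])
f=t0["frame"].astype(int); m=(f.min(2)>205).astype(np.uint8)
```

```text
[102 107 110] (array([0.5771729 , 0.01126313]), array([47.51242981, 68.5482605 ]), np.float32(90.276306))
```

In the tool's units: 0.0406 m is 0.6496, -0.0216 m is -0.3456.

drive_effector(motion={"segments": [[0.6496,-0.344,0,0,0.03],[0.6496,-0.344,0,0,0.03],[0.6496,-0.3456,0,0,0.03],[0,0,0,0,0.03],[0,0,0,0,0.03]]})

```text
time: 9.88
position: [0.5727, -0.0891, 0.1788]
tool_rot: [-3.14, 0.0, 1.462]
contact_force: [1.0, -0.4, -1.7]
gripper_width: 0.0473
finger_force: 72.4
```

Run:
```python
from h import *
d=shot("wrist","w6");print(arm.state()["position"])
cv2.imwrite("pics/w6c.png",d["frame"][:,:,::-1])
```

```text
[ 0.57310441 -0.0896671   0.17895288]
```

View pics/w6c.png

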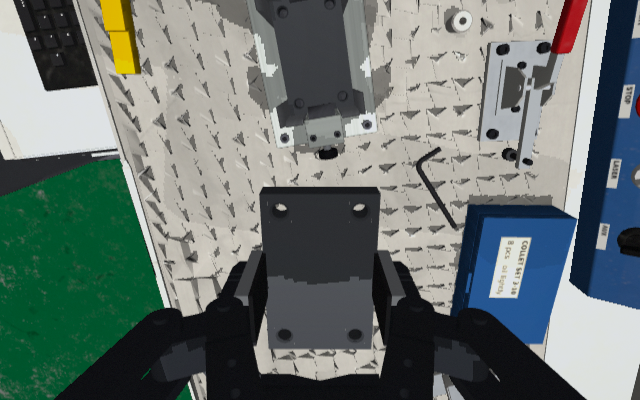

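The held plate is at (320,268), between the pads. Plate_in is visible in the magazine at the top, with holes near (282,12), (358,5), (283,103) and (342,96). I'll take a second wrist view from another place to triangulate those holes.

Units first: shifts go in shares of 62.5 mm and turns go in shares of pi rad. So -0.03 m is -0.48, -0.02 m is -0.32.

drive_effector(motion={"segments": [[-0.48,-0.48,0,0,0.03],[-0.32,-0.48,0,0,0.03],[0,0,0,0,0.03],[0,0,0,0,0.03]]})

```text
time: 10.42
position: [0.5089, -0.1332, 0.1798]
tool_rot: [3.141, -0.0, 1.46]
contact_force: [-0.4, 1.0, -1.0]
gripper_width: 0.0474
finger_force: 72.6
```

Add to h.py:
```python
def holes(d,roi,n=9,sz=15,amin=15,amax=130,c=10):
    g=cv2.cvtColor(d["frame"],cv2.COLOR_RGB2GRAY)[roi[1]:roi[3],roi[0]:roi[2]]
    b=cv2.morphologyEx(g,cv2.MORPH_BLACKHAT,cv2.getStructuringElement(cv2.MORPH_ELLIPSE,(sz,sz)))
    _,l,st,ce=cv2.connectedComponentsWithStats((b>c).astype(np.uint8)); out=[]
    for i in range(1,len(st)):
        x,y,w,h,a=st[i]
        if amin<a<amax and .5<w/h<2 and a>.5*w*h: out.append([ce[i][0]+roi[0],ce[i][1]+roi[1],a])
    return np.array(out).round(1)
```

Run:
```python
from h import *
d=shot("wrist","w7");print(arm.state()["position"])
w=load("w6");print(holes(w,(255,0,385,160)).tolist())
X=[proj(d,onz(w,p,.07)).round(0).tolist() for p in((282,12),(358,5),(283,103),(342,96),(285,138),(368,125))];print(X)
print(holes(d,(250,0,520,200)).tolist())
print("held",holes(w,(255,185,385,350),sz=21,amax=400).tolist())
```

```text
[ 0.50905701 -0.1328151   0.17976813]
[[329.4, 3.5, 69.0], [343.5, 4.0, 49.0], [281.5, 11.1, 107.0], [297.9, 103.5, 61.0], [362.4, 110.9, 40.0], [338.3, 112.7, 20.0], [366.4, 124.0, 99.0], [282.1, 124.5, 45.0], [284.3, 137.7, 95.0], [313.0, 137.7, 51.0], [382.7, 145.0, 21.0], [269.3, 155.8, 29.0]]
[[367.0, -73.0], [449.0, -81.0], [361.0, 31.0], [425.0, 22.0], [361.0, 70.0], [450.0, 55.0]]
[[291.4, 19.8, 16.0], [378.3, 30.2, 81.0], [396.4, 64.3, 66.0], [346.1, 82.7, 109.0], [466.2, 112.3, 22.0], [424.1, 142.5, 127.0], [515.8, 155.0, 51.0], [354.9, 176.4, 85.0], [496.8, 182.9, 123.0], [472.3, 185.2, 125.0], [448.8, 187.3, 114.0], [400.7, 192.2, 110.0], [424.3, 190.5, 120.0], [382.9, 194.2, 25.0]]
held [[382.5, 231.9, 19.0], [258.2, 246.4, 37.0], [346.6, 279.8, 20.0], [295.3, 280.6, 16.0], [284.0, 335.3, 196.0], [355.0, 335.4, 198.0]]
```

In the tool's units: 0.04 m is 0.64, 0.037 m is 0.592.

drive_effector(motion={"segments": [[0.64,0.224,0,0,0.03],[0.592,0.224,0,0,0.03],[0,0,0,0,0.03],[0,0,0,0,0.03]]})

```text
time: 10.98
position: [0.5446, -0.0586, 0.1795]
tool_rot: [-3.141, 0.0, 1.463]
contact_force: [-0.3, -1.1, -2.5]
gripper_width: 0.0477
finger_force: 72.6
```

Run:
```python
from h import *
d=shot("wrist","w8");print(arm.state()["position"])
```

```text
[ 0.5443491  -0.05902983  0.17952765]
```

drive_effector(motion={"segments": [[0.048,0.48,0,0,0.03],[0.064,0.48,0,0,0.03],[0,0,0,0,0.03],[0,0,0,0,0.03]]})

```text
time: 11.52
position: [0.6038, -0.059, 0.1794]
tool_rot: [-3.14, 0.0, 1.461]
contact_force: [-0.7, -1.0, -0.8]
gripper_width: 0.0477
finger_force: 72.7
```

Run:
```python
from h import *
d=shot("wrist","w9");print(arm.state()["position"])
a=load("w8")
g=np.hstack([x["frame"][0:220,220:460,::-1] for x in(a,d)])
cv2.imwrite("pics/m89.png",cv2.resize(g,None,fx=1.66,fy=1.66,interpolation=cv2.INTER_CUBIC))
for x in(a,d): print(holes(x,(220,0,460,220),amax=150).tolist())
```

```text
[ 0.60360429 -0.05880529  0.17952794]
[[357.9, 3.3, 64.0], [383.1, 4.0, 93.0], [330.9, 7.4, 74.0], [291.2, 19.6, 114.0], [303.7, 33.9, 30.0], [385.7, 38.5, 70.0], [372.4, 43.9, 74.0], [325.4, 52.5, 87.0], [385.1, 96.6, 54.0], [338.4, 138.9, 59.0], [397.5, 154.9, 34.0], [325.1, 161.9, 31.0], [271.4, 165.4, 109.0], [316.4, 165.0, 91.0], [376.7, 168.8, 57.0], [320.0, 178.1, 129.0], [300.4, 181.4, 27.0], [276.2, 182.8, 24.0], [414.4, 191.5, 120.0], [352.6, 204.4, 23.0], [391.7, 214.5, 108.0], [223.2, 217.3, 33.0]]
[[433.1, 1.8, 34.0], [314.3, 10.5, 123.0], [268.9, 12.8, 75.0], [242.4, 17.7, 73.0], [224.4, 27.5, 109.0], [290.8, 53.3, 78.0], [245.7, 62.4, 102.0], [425.0, 63.1, 54.0], [225.6, 92.6, 135.0], [427.3, 92.7, 67.0], [306.4, 139.8, 48.0], [429.1, 142.5, 145.0], [405.6, 167.1, 110.0], [456.4, 166.7, 74.0], [258.2, 173.5, 42.0], [300.2, 176.8, 50.0], [336.1, 177.2, 68.0], [277.5, 180.4, 53.0], [429.9, 188.8, 108.0], [352.1, 204.5, 22.0], [361.3, 212.1, 134.0]]
```

View pics/m89.png

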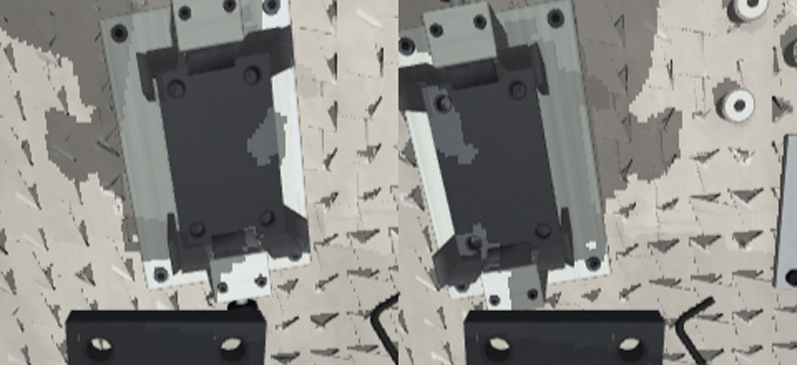

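The last view shows all four plate_in holes, the housing screws and the foot screws in both wrist positions, e.g. plate_in holes at (325,53) and (338,139) in the first frame. I can triangulate all of them now.

Create mag.py:
```python
from h import *
a=load("w8");b=load("w9")
P={"A":((325.4,52.5),(245.7,62.4)),"B":((372.4,43.9),(290.8,53.3)),"C":((338.4,138.9),(265.2,145.8)),"D":((380.2,130.7),(306.4,139.8)),
"hf1":((330.9,7.4),(242.4,17.7)),"hf2":((357.9,3.3),(268.9,12.8)),"hn1":((354.3,172.9),(277.5,180.4)),"hn2":((376.7,168.8),(300.2,176.8)),
"f1":((291.2,19.6),(224.4,27.5)),"f2":((383.1,4.0),(314.3,10.5)),"f3":((316.4,165),(258.2,173.5)),"f4":((397.5,154.9),(336.1,177.2))}
X={k:tri([(a,p),(b,q)]) for k,(p,q) in P.items()}
for k in X: print(k,X[k][0].round(4),np.round(X[k][1],4))
for ks in("A B C D".split(),"hf1 hf2 hn1 hn2".split(),"f1 f2 f3 f4".split()):
    z=np.mean([X[k][0][2] for k in ks]); q=[np.mean([onz(a,P[k][0],z),onz(b,P[k][1],z)],axis=0) for k in ks]
    v=(q[0]+q[1]-q[2]-q[3]); print("centre",np.mean(q,axis=0),"yaw",np.arctan2(v[1],v[0]))
w=load("w6"); zt=.1788+.0296
h=[onz(w,p,zt) for p in((281,208),(360,208),(284,334.5),(355,334.5))]
print("held",np.round(h,4),np.mean(h,axis=0)-[.5729,-.0894,0],"yaw",np.arctan2(*(h[0]+h[1]-h[2]-h[3])[1::-1]))
```

```bash
python3 mag.py
```

```text
A [0.5604 0.04   0.0713] [0.0003 0.0003]
B [0.5946 0.0421 0.0739] [0.0001 0.0001]
C [ 0.5643 -0.0241  0.0689] [0.0003 0.0003]
D [ 0.5979 -0.022   0.0689] [0.0006 0.0006]
hf1 [0.5665 0.0665 0.0878] [0. 0.]
hf2 [0.5845 0.0673 0.0874] [0.0002 0.0002]
hn1 [ 0.5733 -0.0476  0.0902] [0.0001 0.0001]
hn2 [ 0.5908 -0.0471  0.0879] [0.0001 0.0001]
f1 [0.5348 0.0735 0.0098] [0. 0.]
f2 [0.6149 0.0773 0.0113] [0.0005 0.0005]
f3 [ 0.5423 -0.0596  0.011 ] [0.0013 0.0013]
f4 [ 0.6172 -0.0547  0.0488] [0.0073 0.0073]
centre [0.57934261 0.00923828 0.07075969] yaw 1.6267357005003522
centre [0.57874817 0.00958462 0.08831475] yaw 1.6273560333917636
centre [0.57850662 0.00701859 0.02022395] yaw 1.6203996483530703
held [[ 0.5611 -0.056   0.2084]
 [ 0.5939 -0.0595  0.2084]
 [ 0.5531 -0.1206  0.2084]
 [ 0.587  -0.1243  0.2084]] [ 0.00088299 -0.00068608  0.2084    ] yaw 1.4561842962527163
```

Magazine centre is (0.579, 0.0094) with yaw 1.627, plate top at z≈0.071 and housings at 0.088, all agreeing with the text. I'm moving above it and aligning.

In the tool's units: 0.033 m is 0.528, 0.0327 m is 0.5232, -0.086 rad / 3.1416 = -0.0274.

drive_effector(motion={"segments": [[0.528,-0.2656,0,0,0.03],[0.5232,-0.264,0,0,0.03],[0,0,0,-0.0274,0.03],[0,0,0,-0.0274,0.03],[0,0,0.48,0,0.03],[0,0,0.48,0,0.03],[0,0,0.32,0,0.03],[0,0,0,0,0.03],[0,0,0,0,0.03]]})

```text
time: 12.7
position: [0.5792, 0.0103, 0.1008]
tool_rot: [3.141, 0.0, 1.634]
contact_force: [-0.3, -0.3, -1.0]
gripper_width: 0.0476
finger_force: 72.7
```

Run:
```python
from h import *
d=shot("wrist","w10");s=arm.state();p=s["position"];print(p,s["tool_rot"])
y=s["tool_rot"][2]; e=np.array([.5790,.0094])-(p[:2]+[.0009,-.0007]); print("dx",e@[np.cos(y),np.sin(y)],"dy",e@[np.sin(y),-np.cos(y)],"turn",y-.006-1.627)
```

```text
[0.57960592 0.01032968 0.10111117] [3.13967532e+00 3.38382864e-04 1.63356201e+00]
dx -0.0001347728306338708 dy -0.0015173621085661036 turn 0.0005620118650382366
```

In the tool's units: 0.01 m is 0.16, 0.005 m is 0.08.

drive_effector(motion={"segments": [[0,-0.0192,0.16,0,0.03],[0,0,0.16,0,0.03],[0,0,0.16,0,0.03],[0,0,0.08,0,0.03],[0,0,0,0,0.03]]})

```text
time: 13.38
position: [0.5773, 0.0105, 0.0641]
tool_rot: [-3.14, -0.0, 1.634]
contact_force: [0.2, 0.9, -0.3]
gripper_width: 0.0473
finger_force: 72.7
```

drive_effector(motion={"segments": [[0,0,0.064,0,0.03],[0,0,0,0,0.03]]})

```text
time: 13.62
position: [0.5777, 0.0105, 0.0607]
tool_rot: [-3.141, -0.0, 1.634]
contact_force: [0.8, 0.3, -0.9]
gripper_width: 0.0478
finger_force: 72.7
```

In the tool's units: 0.004 m is 0.064.

drive_effector(motion={"segments": [[0,0,0.064,0,0.03],[0,0,0.064,0,0.03],[0,0,0,0,0.03]]}, grip_force=100)

```text
time: 14.0
position: [0.5793, 0.0103, 0.0547]
tool_rot: [3.138, 0.001, 1.634]
contact_force: [-0.7, 0.8, 9.4]
gripper_width: 0.0466
finger_force: 103.5
```

drive_effector(motion={"segments": [[0,0,0.064,0,0.03],[0,0,0.048,0,0.03],[0,0,0,0,0.03]]})

```text
time: 14.38
position: [0.5793, 0.0102, 0.0473]
tool_rot: [3.138, 0.001, 1.633]
contact_force: [-0.6, 0.1, 7.1]
gripper_width: 0.0465
finger_force: 103.3
```

drive_effector(motion={"segments": [[0,0,0.048,0,0.03],[0,0,0.048,0,0.03],[0,0,0,0,0.03]]})

```text
time: 14.75
position: [0.5793, 0.0102, 0.0415]
tool_rot: [3.138, 0.001, 1.633]
contact_force: [-0.6, -0.9, 7.8]
gripper_width: 0.0467
finger_force: 103.5
```

In the tool's units: 0.002 m is 0.032.

drive_effector(motion={"segments": [[0,0,0.032,0,0.03],[0,0,0.032,0,0.03],[0,0,0,0,0.03]]})

```text
time: 15.12
position: [0.5793, 0.0102, 0.0376]
tool_rot: [3.138, 0.001, 1.633]
contact_force: [-0.5, -1.2, 8.3]
gripper_width: 0.0467
finger_force: 103.6
```

drive_effector(motion={"segments": [[0,0,0.016,0,0.03],[0,0,0,0,0.03]]})

```text
time: 15.38
position: [0.5793, 0.0102, 0.0367]
tool_rot: [3.138, 0.001, 1.633]
contact_force: [-1.4, 0.3, 10.2]
gripper_width: 0.0465
finger_force: 103.8
```

Run:
```python
from h import *
d=shot("wrist","w11");print(holes(d,(240,180,400,360),sz=21,amin=60,amax=400).tolist(),holes(load("w10"),(240,180,400,360),sz=21,amin=60,amax=400).tolist())
```

```text
[[279.5, 210.8, 163.0], [359.0, 211.7, 168.0], [243.1, 228.3, 81.0]] [[393.3, 232.4, 105.0], [244.7, 312.0, 84.0], [284.1, 335.3, 195.0], [354.9, 335.4, 201.0]]
```

In the tool's units: 0.001 m is 0.016.

drive_effector(motion={"segments": [[0,0,0.016,0,0.03],[0,0,0,0,0.03],[0,0,0,0,0.03]]})

```text
time: 15.8
position: [0.5793, 0.0102, 0.0358]
tool_rot: [3.138, 0.001, 1.633]
contact_force: [-1.1, -0.8, 10.7]
gripper_width: 0.0464
finger_force: 103.8
```

drive_effector(motion={"segments": [[0,0,0,0,0.07],[0,0,0,0,0.07],[0,0,0,0,0.07],[0,0,0,0,0.07]]}, grip_force=70)

```text
time: 16.3
position: [0.5776, 0.0105, 0.0335]
tool_rot: [-3.141, -0.0, 1.634]
contact_force: [0.0, 0.4, 0.2]
gripper_width: 0.0701
finger_force: 0.0
```

drive_effector(motion={"segments": [[0,0,-0.32,0,0.07],[0,0,-0.64,0,0.07],[0,0,-0.8,0,0.07],[-0.48,0,-0.48,0,0.07],[-0.64,0,0,0,0.07],[0,0,0,0,0.07]]})

```text
time: 17.05
position: [0.5826, -0.0617, 0.1741]
tool_rot: [3.141, 0.001, 1.63]
contact_force: [0.0, -0.9, -0.5]
gripper_width: 0.0696
finger_force: 0.0
```

Run:
```python
from h import *
d=shot("wrist","w12"); s=arm.state(); print(s["position"])
X=[[.5604,.040,.0708],[.5946,.0421,.0708],[.5643,-.0241,.0708],[.5979,-.022,.0708]]
print([proj(d,x).round(1).tolist() for x in X])
print(holes(d,(220,0,460,260),amax=180).tolist())
```

```text
[ 0.58203605 -0.06028159  0.17366523]
[[295.8, 47.6], [343.7, 47.5], [297.8, 137.2], [341.0, 137.1]]
[[305.3, 2.9, 57.0], [333.1, 2.8, 57.0], [271.9, 8.7, 119.0], [366.3, 9.0, 127.0], [296.4, 48.6, 82.0], [344.5, 48.6, 83.0], [456.9, 110.8, 41.0], [278.8, 112.6, 69.0], [298.4, 138.6, 80.0], [342.5, 138.0, 69.0], [232.4, 153.4, 108.0], [331.7, 154.8, 49.0], [277.1, 161.1, 81.0], [340.4, 160.3, 25.0], [360.0, 161.3, 81.0], [450.6, 160.3, 130.0], [330.5, 173.5, 61.0], [306.6, 173.7, 55.0], [354.4, 179.4, 72.0], [329.8, 201.5, 55.0], [350.9, 202.0, 62.0], [372.1, 202.8, 118.0], [279.6, 220.7, 74.0], [346.6, 222.3, 113.0], [278.9, 241.7, 72.0], [343.7, 243.0, 107.0]]
```

The first plate is loaded: its holes sit within 1 px of where plate_in's holes were, so it lies flat at mouth level. Plate_a is next. I'll keep to the robot side of the hood and turn so that the wrist camera stays clear of it.

In the tool's units: 0.06 m is 0.96, 0.059 m is 0.944, -0.165 rad / 3.1416 = -0.0525.

drive_effector(motion={"segments": [[0.64,-0.4,0,0,0.02],[0.88,-0.2784,0,0,0],[0.96,0,0,0,0],[0.96,0,0,0,0],[0.96,0,0,0,0],[0.944,0,0,0,0],[0,0,0,-0.0525,0],[0,0,0,-0.0525,0],[0,0,0,-0.0525,0],[0,0,0,-0.0525,0],[0,0,0,-0.0525,0],[0,0,0,-0.0525,0],[0,0,0,0,0],[0,0,0,0,0]]})

```text
time: 18.85
position: [0.5182, 0.2717, 0.1735]
tool_rot: [-3.141, -0.001, 2.622]
contact_force: [-0.3, -0.2, -0.3]
gripper_width: -0.0004
finger_force: 0.0
```

Run:
```python
from h import *
d=shot("wrist","w13"); s=arm.state(); p=s["position"]; print(p,s["tool_rot"]);shot("side","s13")
c=proj(d,[.5515,.2806,.01]); print("px",c,d["frame"][int(c[1]),int(c[0])])
r=[int(c[0]-75),int(c[1]-75),int(c[0]+75),int(c[1]+75)]
r=[max(0,r[0]),max(0,r[1]),min(640,r[2]),min(400,r[3])]
print(plate(d,r,.01,tol=22,ref=d["frame"][int(c[1]),int(c[0])]), holes(d,r,amax=300).tolist())
t=load("top0");print("marker",onz(t,(178,274),.01),onz(t,(228,275),.01),"stick",onz(t,(252,274),.02),onz(t,(296,278),.02))
```

```text
[0.5183599  0.27159637 0.17354073] [-3.14123254e+00 -4.39897810e-04  2.62255394e+00]
px [343.57687412 189.65742247] [ 98 102 107]
(array([0.55403677, 0.27999619]), array([50.27268982, 80.21818848]), np.float32(100.5742), array([ 98, 102, 107], dtype=uint8), array([344.24955605, 192.02136646])) [[303.0, 144.8, 96.0], [415.4, 166.6, 20.0], [269.4, 169.8, 27.0], [385.1, 197.6, 16.0], [365.5, 210.5, 37.0], [340.5, 260.3, 77.0]]
marker [0.41729412 0.31148194 0.01      ] [0.41491019 0.18672739 0.01      ] stick [0.41678403 0.12547934 0.02      ] [0.40706841 0.01650736 0.02      ]
```

In the tool's units: 0.05 m is 0.8, -0.0189 m is -0.3024.

drive_effector(motion={"segments": [[-0.3024,0.1824,0.64,0,0],[0,0,0.8,0,0],[0,0,0.8,0,0],[0,0,0.4,0,0],[0,0,0,0,0],[0,0,0,0,0]]})

```text
time: 19.7
position: [0.5418, 0.2722, 0.0099]
tool_rot: [3.14, 0.001, 2.623]
contact_force: [-0.4, 0.0, 0.5]
gripper_width: -0.0001
finger_force: 0.0
```

drive_effector(motion={"segments": [[0,0,0.048,0,0],[0,0,0.048,0,0],[0,0,0,0,0]]})

```text
time: 20.08
position: [0.5409, 0.2719, 0.003]
tool_rot: [3.141, 0.0, 2.624]
contact_force: [0.0, 0.3, 0.0]
gripper_width: -0.0001
finger_force: 0.0
```

drive_effector(motion={"segments": [[0,0,0.032,0,0],[0,0,0.032,0,0],[0,0,0,0,0]]})

```text
time: 20.45
position: [0.5406, 0.2718, -0.0015]
tool_rot: [-3.141, -0.0, 2.624]
contact_force: [0.1, -0.2, 0.1]
gripper_width: -0.0003
finger_force: 0.0
```

In the tool's units: 0.002 m is 0.032.

drive_effector(motion={"segments": [[0,0,0.032,0,0],[0,0,0.032,0,0],[0,0,0,0,0]]})

```text
time: 20.82
position: [0.5406, 0.2718, -0.0055]
tool_rot: [-3.141, -0.0, 2.624]
contact_force: [0.6, -0.2, -0.4]
gripper_width: -0.0
finger_force: 0.0
```

drive_effector(motion={"segments": [[0,0,0.032,0,0],[0,0,0,0,0]]})

```text
time: 21.08
position: [0.5407, 0.2718, -0.0074]
tool_rot: [-3.141, -0.0, 2.624]
contact_force: [0.1, -0.8, -0.2]
gripper_width: 0.0002
finger_force: 0.0
```

drive_effector(motion={"segments": [[0,0,0.024,0,0],[0,0,0,0,0]]})

```text
time: 21.32
position: [0.5408, 0.2718, -0.0088]
tool_rot: [-3.141, -0.0, 2.624]
contact_force: [-0.3, -0.6, 1.0]
gripper_width: 0.0002
finger_force: 0.0
```

In the tool's units: 0.0015 m is 0.024.

drive_effector(motion={"segments": [[0,0,0.024,0,0],[0,0,0,0,0]]})

```text
time: 21.58
position: [0.5409, 0.2718, -0.0103]
tool_rot: [-3.142, 0.0, 2.624]
contact_force: [-1.0, -0.2, 0.2]
gripper_width: 0.0002
finger_force: 0.0
```

drive_effector(motion={"segments": [[0.0304,-0.0944,0,0,0],[0.0304,-0.0944,0,0,0],[0.0304,-0.0944,0,0,0],[0.0304,-0.0944,0,0,0],[0,0,0,0,0]]})

```text
time: 22.2
position: [0.5221, 0.2547, -0.0102]
tool_rot: [-3.141, -0.0, 2.623]
contact_force: [0.3, 0.9, 0.1]
gripper_width: -0.0005
finger_force: 0.0
```

```bash
python3 - <<'E'
from h import *
s=arm.state();d=shot("wrist","w14");h=holes(d,(100,60,560,330),sz=21,amin=60,amax=400)
for r in h: print(r.tolist(),onz(d,r[:2],.01)[:2].round(4))
E
```

```text
[472.6, 105.4, 81.0] [0.4903 0.3444]
[103.2, 136.4, 70.0] [0.4259 0.2059]
[555.4, 216.3, 117.0] [0.5544 0.3589]
[297.1, 218.7, 105.0] [0.4978 0.2571]
[523.9, 278.5, 159.0] [0.5787 0.336 ]
[479.4, 298.8, 139.0] [0.579  0.3132]
[184.4, 321.4, 373.0] [0.518  0.1786]
```

No contact yet, so the plate hasn't moved. I'll go back over it and feel further down.

In the tool's units: 0.0118 m is 0.1888, -0.004 m is -0.064.

drive_effector(motion={"segments": [[-0.0608,0.1888,-0.064,0,0],[-0.0608,0.1888,0,0,0],[0,0,0.064,0,0],[0,0,0.032,0,0],[0,0,0,0,0]]})

```text
time: 22.88
position: [0.5425, 0.2729, -0.0105]
tool_rot: [3.138, 0.002, 2.624]
contact_force: [-1.7, 0.3, 11.6]
gripper_width: 0.0003
finger_force: 5.8
```

drive_effector(motion={"segments": [[0,0,0.032,0,0],[0,0,0,0,0]]})

```text
time: 23.12
position: [0.5426, 0.273, -0.0105]
tool_rot: [3.138, 0.002, 2.624]
contact_force: [-5.1, -0.3, 26.0]
gripper_width: 0.0001
finger_force: 13.0
```

drive_effector(motion={"segments": [[0,0,0.032,0,0],[0,0,0,0,0]]})

```text
time: 23.38
position: [0.5426, 0.273, -0.0106]
tool_rot: [3.137, 0.003, 2.624]
contact_force: [-10.1, -3.2, 41.1]
gripper_width: -0.0001
finger_force: 20.3
```

drive_effector(motion={"segments": [[0,0,0.032,0,0],[0,0,0,0,0]]})

```text
time: 23.62
position: [0.5427, 0.273, -0.0107]
tool_rot: [3.137, 0.003, 2.624]
contact_force: [-15.3, -5.2, 54.5]
gripper_width: 0.0002
finger_force: 27.6
```

In the tool's units: -0.0055 m is -0.088.

drive_effector(motion={"segments": [[0,0,-0.088,0,0],[0,0,0,0,0]]})

```text
time: 23.88
position: [0.5418, 0.2724, -0.0105]
tool_rot: [3.14, 0.002, 2.624]
contact_force: [-5.7, -2.0, 20.8]
gripper_width: -0.0003
finger_force: 10.2
```

drive_effector(motion={"segments": [[0.0304,-0.0944,0,0,0],[0.0304,-0.0944,0,0,0],[0.0608,-0.1888,0,0,0],[0.0608,-0.1888,0,0,0],[0.0608,-0.1888,0,0,0],[0.0608,-0.1888,0,0,0],[0.0608,-0.1888,0,0,0],[0,0,0,0,0]]})

```text
time: 24.88
position: [0.4902, 0.2231, -0.0105]
tool_rot: [3.135, 0.005, 2.624]
contact_force: [1.9, 1.7, 14.6]
gripper_width: 0.0003
finger_force: 7.3
```

drive_effector(motion={"segments": [[0,0,-0.64,0.0191,0],[0,0,-0.8,0.0509,0.03],[0,0,-0.8,0.0509,0.06],[0,0,-0.64,0.0509,0.066],[0,0,0,0.0509,0.066],[0,0,0,0.0509,0.066],[0,0,0,0,0.066],[0,0,0,0,0.066]]})

```text
time: 25.88
position: [0.4857, 0.2215, 0.1666]
tool_rot: [-3.14, 0.0, 1.766]
contact_force: [-0.5, -0.5, -0.0]
gripper_width: 0.0659
finger_force: 0.0
```

Run:
```python
from h import *
d=shot("wrist","w15"); s=arm.state(); p=s["position"]; print(p,s["tool_rot"])
for c0 in([.499,.230],[.554,.28]):
  c=proj(d,[*c0,.01]); print("px",c,d["frame"][int(c[1]),int(c[0])] if 0<=c[1]<400 and 0<=c[0]<640 else None)
h=holes(d,(150,0,600,330),amin=40,amax=200)
f=d["frame"].astype(int);m=((abs(f-[98,102,107]).max(2)<22)|(abs(f-[75,77,81]).max(2)<14)).astype(np.uint8)
m=cv2.morphologyEx(m,cv2.MORPH_OPEN,np.ones((7,7)))
for c in cv2.findContours(m,cv2.RETR_EXTERNAL,cv2.CHAIN_APPROX_NONE)[0]:
  if cv2.contourArea(c)>1500:
    w=np.array([onz(d,q[0],.01)[:2] for q in c]);q=cv2.minAreaRect((w*1e4).astype(np.float32));print(cv2.contourArea(c),np.array(q[0])/1e4,np.array(q[1])/10,q[2],cv2.boundingRect(c))
```

```text
[0.48573175 0.22151475 0.16670133] [-3.14055460e+00  9.54035492e-05  1.76552793e+00]
px [334.39951317 162.07087786] [108 111 118]
px [404.28859051 121.37401714] [222 220 209]
3542.5 [0.50298677 0.23125217] [49.2065155  78.21627197] 10.859101295471191 (313, 120, 53, 81)
```

The drag worked: plate_a is now at about (0.503, 0.231), long axis at 100.9°, well clear of the hood. I'll refine that from its holes.

Run:
```python
from h import *
d=load("w15")
h=[];u=np.array([np.cos(1.760),np.sin(1.760)]);v=np.array([u[1],-u[0]])
H=holes(d,(305,112,375,210),sz=11,amin=8,amax=130,c=8)
for r in H:
  w=onz(d,r[:2],.01)[:2]-[.503,.2313]; print(r.tolist(),(w@u).round(4),(w@v).round(4))
p=arm.state()["position"]
```

```text
[353.5, 206.6, 43.0] -0.046 0.0159
```

In the tool's units: 0.05 m is 0.8, 0.019 m is 0.304, 0.006 rad / 3.1416 = 0.0019.

drive_effector(motion={"segments": [[0.1104,0.304,0.64,0.0019,0.066],[0,0,0.8,0,0.066],[0,0,0.8,0,0.066],[0,0,0.48,0,0.066],[0,0,0.192,0,0.066],[0,0,0.08,0,0.066],[0,0,0,0,0.066],[0,0,0,0,0.066]]})

```text
time: 26.92
position: [0.5044, 0.2324, -0.0185]
tool_rot: [3.139, -0.0, 1.758]
contact_force: [-0.3, 0.4, -1.0]
gripper_width: 0.0659
finger_force: 0.0
```

drive_effector(motion={"segments": [[0,0,0,0,0.03],[0,0,0,0,0.03],[0,0,0,0,0.03],[0,0,0,0,0.03]]}, grip_force=70)

```text
time: 27.42
position: [0.5041, 0.2323, -0.0181]
tool_rot: [3.14, -0.0, 1.758]
contact_force: [-1.6, -0.5, 9.4]
gripper_width: 0.0471
finger_force: 71.0
```

In the tool's units: -0.06 m is -0.96, -0.05 m is -0.8, 0.1 rad / 3.1416 = 0.0318.

drive_effector(motion={"segments": [[0,0,-0.32,0,0.03],[0,0,-0.64,0,0.03],[0,0,-0.8,0,0.03],[0,0,-0.8,0,0.03],[0,0,-0.64,0,0.03],[-0.48,0,0,0,0.03],[-0.96,0,0,0,0.03],[-0.96,0,0,0.008,0.03],[0,0,0,0.0318,0.03],[0,0,0,0,0.03],[0,0,0,0,0.03]]})

```text
time: 28.8
position: [0.531, 0.0851, 0.1804]
tool_rot: [3.141, -0.0, 1.635]
contact_force: [-0.1, 0.8, -1.8]
gripper_width: 0.0472
finger_force: 72.6
```

Run:
```python
from h import *
d=shot("wrist","w16"); s=arm.state(); p=s["position"]; print(p,s["tool_rot"])
H=holes(d,(255,180,390,355),sz=25,amin=40,amax=500,c=8); print(H.tolist())
g=cv2.cvtColor(d["frame"],cv2.COLOR_RGB2GRAY);g6=cv2.cvtColor(load("w6")["frame"],cv2.COLOR_RGB2GRAY)
for c in((281,208),(360,208),(284,334),(355,334)):
  T=g6[c[1]-13:c[1]+14,c[0]-13:c[0]+14]; r=cv2.matchTemplate(g[c[1]-30:c[1]+31,c[0]-30:c[0]+31],T,cv2.TM_CCOEFF_NORMED); _,m,_,l=cv2.minMaxLoc(r); print(c,m,l[0]-17,l[1]-17)
```

```text
[0.53098984 0.08534435 0.18036138] [-3.14156157e+00 -5.15036367e-05  1.63518705e+00]
[[354.7, 331.0, 207.0], [318.2, 348.1, 52.0], [337.8, 348.6, 44.0]]
(281, 208) 0.9658876657485962 0 -4
(360, 208) 0.8007034063339233 0 -4
(284, 334) 0.9778255224227905 0 -4
(355, 334) 0.9777045845985413 0 -4
```

In the tool's units: -0.04 m is -0.64, 0.03 m is 0.48.

drive_effector(motion={"segments": [[-0.64,0.344,0,0,0.03],[-0.64,0.336,0,0,0.03],[0,0,0.48,0,0.03],[0,0,0.48,0,0.03],[0,0,0.32,0,0.03],[0,0,0,0,0.03],[0,0,0,0,0.03]]})

```text
time: 29.72
position: [0.5792, 0.0079, 0.1011]
tool_rot: [3.141, 0.0, 1.634]
contact_force: [0.5, 0.7, -0.7]
gripper_width: 0.0474
finger_force: 72.6
```

Run:
```python
from h import *
s=arm.state();p=s["position"];print(p,s["tool_rot"])
y=s["tool_rot"][2]; e=np.array([.5785,.0083])-p[:2]; print("dx",e@[np.cos(y),np.sin(y)],"dy",e@[np.sin(y),-np.cos(y)],"turn",y-1.633)
```

```text
[0.57917537 0.0079477  0.10111994] [3.14056028e+00 1.70022126e-04 1.63412604e+00]
dx 0.00039433464573080057 dy -0.000651720757770459 turn 0.0011260352154032205
```

In the tool's units: 0.01 m is 0.16, 0.005 m is 0.08.

drive_effector(motion={"segments": [[0.0064,-0.0112,0.16,0,0.03],[0,0,0.16,0,0.03],[0,0,0.16,0,0.03],[0,0,0.08,0,0.03],[0,0,0,0,0.03]]})

```text
time: 30.35
position: [0.5774, 0.0088, 0.0647]
tool_rot: [-3.141, -0.002, 1.633]
contact_force: [0.3, 5.2, -1.0]
gripper_width: 0.0469
finger_force: 72.5
```

drive_effector(motion={"segments": [[0,0,0.064,0,0.03],[0,0,0,0,0.03]]}, grip_force=100)

```text
time: 30.6
position: [0.5778, 0.0089, 0.0616]
tool_rot: [3.141, -0.002, 1.633]
contact_force: [-0.6, 6.4, 2.3]
gripper_width: 0.0459
finger_force: 101.9
```

drive_effector(motion={"segments": [[0,0,0.064,0,0.03],[0,0,0.064,0,0.03],[0,0,0,0,0.03]]})

```text
time: 30.98
position: [0.5794, 0.009, 0.0554]
tool_rot: [3.138, -0.002, 1.633]
contact_force: [-1.7, 6.7, 9.5]
gripper_width: 0.0459
finger_force: 102.7
```

In the tool's units: 0.0013 m is 0.0208.

drive_effector(motion={"segments": [[0.0208,0,0,0,0.03],[0,0,0,0,0.03]]})

```text
time: 31.22
position: [0.5793, 0.0091, 0.0551]
tool_rot: [3.138, 0.001, 1.633]
contact_force: [-1.2, 3.3, 7.6]
gripper_width: 0.0461
finger_force: 102.5
```

drive_effector(motion={"segments": [[0,0,0.064,0,0.03],[0,0,0.048,0,0.03],[0,0,0,0,0.03]]})

```text
time: 31.6
position: [0.5794, 0.0089, 0.0482]
tool_rot: [3.138, 0.001, 1.633]
contact_force: [-0.1, 2.2, 8.6]
gripper_width: 0.0462
finger_force: 102.9
```

drive_effector(motion={"segments": [[0,0,0.048,0,0.03],[0,0,0.048,0,0.03],[0,0,0,0,0.03]]})

```text
time: 31.98
position: [0.5794, 0.0089, 0.0421]
tool_rot: [3.138, 0.001, 1.633]
contact_force: [-1.9, 3.3, 8.6]
gripper_width: 0.046
finger_force: 102.9
```

drive_effector(motion={"segments": [[0,0,0.032,0,0.03],[0,0,0.032,0,0.03],[0,0,0,0,0.03]]})

```text
time: 32.35
position: [0.5794, 0.0089, 0.0385]
tool_rot: [3.138, 0.001, 1.633]
contact_force: [-1.2, 2.4, 11.6]
gripper_width: 0.0461
finger_force: 103.2
```

drive_effector(motion={"segments": [[0,0,0.016,0,0.03],[0,0,0,0,0.03]]})

```text
time: 32.6
position: [0.5794, 0.0089, 0.0376]
tool_rot: [3.138, 0.001, 1.633]
contact_force: [-3.7, 2.9, 11.9]
gripper_width: 0.0465
finger_force: 103.4
```

drive_effector(motion={"segments": [[0,0,0.024,0,0.03],[0,0,0,0,0.03],[0,0,0,0,0.03]]})

```text
time: 32.98
position: [0.5794, 0.0089, 0.0361]
tool_rot: [3.138, 0.001, 1.633]
contact_force: [-2.3, 2.5, 12.7]
gripper_width: 0.0462
finger_force: 103.4
```

drive_effector(motion={"segments": [[0,0,0,0,0.07],[0,0,0,0,0.07],[0,0,0,0,0.07],[0,0,0,0,0.07]]}, grip_force=70)

```text
time: 33.48
position: [0.5776, 0.0089, 0.0335]
tool_rot: [-3.141, 0.0, 1.633]
contact_force: [-0.1, 0.3, -0.1]
gripper_width: 0.0703
finger_force: 0.0
```

drive_effector(motion={"segments": [[0,0,-0.32,0,0.07],[0,0,-0.64,0,0.07],[0,0,-0.8,0,0.07],[-0.48,0,-0.48,0,0.07],[-0.64,0,0,0,0.07],[0,0,0,0,0.07],[0,0,0,0,0.07]]})

```text
time: 34.35
position: [0.5816, -0.0606, 0.1733]
tool_rot: [-3.141, -0.001, 1.632]
contact_force: [-0.6, 0.4, -0.3]
gripper_width: 0.0699
finger_force: 0.0
```

Run:
```python
from h import *
d=shot("wrist","w17"); s=arm.state(); print(s["position"])
X=[[.5604,.040,.0708],[.5946,.0421,.0708],[.5643,-.0241,.0708],[.5979,-.022,.0708],[.5665,.0665,.088],[.5845,.0673,.088],[.5733,-.0476,.088],[.5908,-.0471,.088]]
print([proj(d,x).round(1).tolist() for x in X])
print(holes(d,(220,0,460,190),amax=180).tolist())
a=load("w12");p=[proj(a,x) for x in X[:4]]
```

```text
[ 0.58161644 -0.06016333  0.17324369]
[[297.7, 49.5], [345.5, 49.5], [299.3, 139.0], [342.6, 139.0], [307.2, 3.7], [335.2, 4.2], [308.6, 174.9], [331.8, 175.6]]
[[307.2, 4.0, 71.0], [231.4, 8.0, 28.0], [273.5, 10.2, 122.0], [368.2, 11.0, 126.0], [367.9, 25.0, 22.0], [298.3, 50.4, 86.0], [346.6, 50.3, 84.0], [456.2, 108.8, 20.0], [280.3, 114.2, 69.0], [286.3, 125.0, 18.0], [386.6, 134.2, 78.0], [454.1, 137.4, 85.0], [377.1, 143.3, 152.0], [299.9, 140.4, 89.0], [343.8, 139.5, 78.0], [233.4, 154.4, 109.0], [278.4, 162.4, 82.0], [428.6, 159.7, 129.0], [361.5, 163.2, 80.0], [451.6, 162.3, 123.0], [332.0, 175.5, 55.0], [307.9, 175.5, 54.0], [355.4, 181.1, 72.0], [401.0, 181.3, 114.0], [278.7, 186.7, 18.0]]
```

drive_effector(motion={"segments": [[-0.48,-0.32,-0.48,0,0.07],[-0.48,-0.32,0,0,0.07],[0,0,0,0,0.07]]})

```text
time: 34.78
position: [0.5451, -0.1236, 0.2038]
tool_rot: [-3.141, -0.0, 1.631]
contact_force: [-0.8, 0.4, -1.1]
gripper_width: 0.0697
finger_force: 0.0Traceback (most recent call last):
```

Run:
```python
from h import *
shot("top","t17");t=load("t17");t0=load("top0")
for r in((410,240,475,290),):print(plate(t,r,.01)[:3],plate(t0,r,.01)[:3])
D=abs(t["frame"].astype(int)-t0["frame"]).max(2)
for n,r in dict(stick=(248,265,300,287),marker=(175,268,230,282),vblock=(235,155,257,172),large=(410,240,475,290),mag=(260,185,335,235),pa=(170,205,220,240)).items(): print(n,(D[r[1]:r[3],r[0]:r[2]]>40).sum())
```

```text
  File "<stdin>", line 3, in <module>
  File "h.py", line 27, in plate
    c=max(cv2.findContours(m,cv2.RETR_EXTERNAL,cv2.CHAIN_APPROX_NONE)[0],key=cv2.contourArea)
ValueError: max() iterable argument is empty
```

The second plate's holes are again within about 1 px of the mouth-level positions, so it lies flat and both catches hold the pile down. The other items were never touched, so I'm handing in.

```bash
python3 -c "
from cell import arm
print(arm.close_job())"
```

```text
the job is handed in; nothing more can be done
None
```

Both loose plates are loaded and the job is handed in at about 35 s: all three should lie flat under the catches. I confirmed mouth level and flatness from hole positions in the wrist view, but inferred that the catches are shut because the pile stays down. I never approached the large plate or the other items, though my final top-view check on them failed to run.

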